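# Put the dental bench tools back in their tray

### The arm

A 6-joint arm with a two-finger parallel gripper is mounted at the origin on the work surface. World frame = base frame: x ahead of the robot, y to its left, z up, the work surface at z = 0. Lengths are in m, angles in rad, forces in N, time in s.
With the tool pointing down it reaches from about 0.425 to 0.925 m from the base axis. Payload 12.5 kg.
Tool frame: the origin (TCP) lies midway between the tips of the shut fingers; the grasp point (between the pads) lies 19 mm behind it; z points along the fingers, y is the line along which they close (so a half turn about z gives the same grasp; the last joint's range is limited). The gripper opens to 85 mm and grips with 20 to 120 N. Pads are 22 mm wide; open, the fingers measure 114 mm over their backs; the gripper's body (76 mm by 85 mm) begins 54 mm behind the grasp point. The pads swing forward as they close: fully open they stand 13 mm farther back than shut.
Start: joints at [-1.279, 0.491, 1.559, -0, 1.092, -0.106], TCP at [0.242, -0.576, 0.231] pointing down, gripper open.
Joint ranges: [-3.1, 3.1], [-0.84, 2.19], [0.05, 2.79], [-1.13, 4.28], [0.06, 2.93], [-2.69, 2.69]. Speed limits (rad/s): [2.22, 2.22, 2.79, 3.14, 3.14, 3.14].

### API

Orientations are given as a unit quaternion [x, y, z, w].
In Python, from station import * gives the robot as it stands. The module is installed in compiled form; this text tells all that it offers.
- The arm moves only by the tool servo_tool, never from a script. Its argument "series" is a list of rows, each a list of 4 numbers: the shift along the world's x, y, z in m, then the turn about the world's z in degrees. In form: [[tx, ty, tz, twist], ...]. A call has 1 to 12 rows; each row shifts and turns the commanded pose from where the row before left it; what a row does not reach is not made up. A row lasts 1/8 s, in which the tool goes at most 62.5 mm and 10.7 degrees, less where a joint would pass 70% of its speed; a pose out of reach is approached as far as the arm can. A call with a gripper value outside its range is refused whole. "claw" is the opening, from 0 (shut) to 1 (fully open), set as the call begins (left out, the last holds). The fingers move at their own pace and stop on an object; "squeeze" is the grip in N (left out, the last holds). Time passes only in rows, so rows that do not move let the fingers close. It gives the time, the measured TCP pose, the force, the opening and the grip force at its end, in the units of the state.
- sense(): the state, without advancing time (a new reading comes with each control period).
- get_image(name): name is "side" or "top"; returns (picture, depth): 480x640x3 uint8, red, green, blue; 480x640 float32, m along the optical axis (not along the pixel's ray), 0 where there is no reading.
- camera_model(name): a dict with "intrinsics" (3x3 intrinsics, pixels), "extrinsics" (4x4, takes a point from world to camera coordinates). Camera axes: x right, y down, z forward; pixel columns grow to the right and rows downward; lengths in m; the calibration is good to about 2 mm. A picture is of the moment at which its call begins. camera_model takes no time and is no camera call.
- finish_job(): hands the job in; it is judged then, once.
The state is a dict: "t": time; "qpos": joint angles; "joint_vel": joint speeds; "tau": joint torques, N m; "tcp_pos": TCP position; "eef_rot": TCP orientation; "ft_force": force on the tool from outside, world axes, zero at the start; "ft_torque": the same for the moment, N m; "finger_gap": opening from 0.0 (shut) to 1.0 (fully open); "grasp_force": force on a finger pad.
Only numpy, scipy, OpenCV 4.12 (cv2) and the standard library are available. Lean on these libraries where they do the work, as an engineer would, in place of code of your own. Each camera call takes 0.05 s, during which the arm holds its last target. There are 200 camera calls.

### The job

Lay the plaster spatula, the bench brush and the bite fork in the tray, each flat on the floor of the compartment shaped for it and the right way round, with its head in the wide end. Set them down rather than dropping them, and leave the amber bottle, the white jar, the plaster cast and the articulator where they stand.

Things in the scene. Friction and masses are not known exactly. Their poses are not given: they have to be found in the camera images.
- spatula: Plaster spatula lying flat, 180 mm long: dark wooden handle 14 mm wide and 14 mm high from x = -90 to +22 mm, steel blade 34 mm wide and 4 mm thick from x = 28 to 90 mm with a round end. Origin: under the handle at the balance point, at the height of its underside; x points to the blade, z up.
- brush: Bench brush lying flat, 150 mm long: pale wooden handle 16 mm wide and 16 mm high from x = -75 to +25 mm, head 46 mm wide and 14 mm high with stiff black bristles from x = 27 to 75 mm. Origin: under the handle near the balance point, at the height of its underside; x points to the bristles, z up.
- fork: Bite fork lying flat, all steel, 167 mm long: stem 12 mm wide and 12 mm high from x = -85 to +32 mm, then a flat horseshoe 66 mm wide and 6 mm thick from x = 27 to 82 mm, open at the far end. Origin: under the stem near the balance point, at the height of its underside; x points to the horseshoe, z up.
- spatula_tip (a point): Middle of the spatula's blade end, on its underside, 90 mm from the origin along x.
- brush_tip (a point): Middle of the brush's bristle end, on its underside, 75 mm from the origin along x.
- fork_tip (a point): Middle of the bite fork's open end, on its underside plane, 82 mm from the origin along x.
- spatula_place: Fixed white block 200 x 84 x 16 mm with a shaped, dark-floored cavity, floor 4 mm above the origin. Origin: centre of the underside; z up, x from the narrow handle end to the wide head end. The tool, seated, has its origin 4 mm above this one and the same axes. This one is for the spatula: cavity from x = -96 to 96 mm, 25 mm wide at the handle end, 45 mm wide at the head end.
- brush_place: Fixed white block 200 x 84 x 16 mm with a shaped, dark-floored cavity, floor 4 mm above the origin. Origin: centre of the underside; z up, x from the narrow handle end to the wide head end. The tool, seated, has its origin 4 mm above this one and the same axes. This one is for the brush: cavity from x = -81 to 81 mm, 27 mm wide at the handle end, 57 mm wide at the head end.
- fork_place: Fixed white block 200 x 84 x 16 mm with a shaped, dark-floored cavity, floor 4 mm above the origin. Origin: centre of the underside; z up, x from the narrow handle end to the wide head end. The tool, seated, has its origin 4 mm above this one and the same axes. This one is for the bite fork: cavity from x = -91 to 88 mm, 23 mm wide at the handle end, 77 mm wide at the head end.
- tray: Fixed flat aluminium tray 206 x 264 mm, 4 mm thick, carrying the three white blocks side by side along its y (88 mm apart), in any order, not all facing the same way. The blocks' walls rise 12 mm above the cavity floors; a wall-less finger channel crosses them at |x| < 30 mm. Tools fit with 5 to 6 mm to spare all round. Origin: centre of its underside, on the bench.
- mat: Fixed grey mat, 380 x 300 x 3 mm, on which the three tools, the jar and the cast lie. Origin: centre of its underside, on the bench.
- bottle: Amber glass bottle with a black cap, 44 mm diameter, 170 mm high, standing on the bench between mat and tray; leave alone. Origin: centre of its underside.
- jar: White jar, 38 mm diameter, 65 mm high, standing on the mat between two tools; leave alone. Origin: centre of its underside.
- cast: Terracotta-coloured plaster cast of a jaw with white teeth, 56 x 56 x 36 mm, at the far end of the mat; leave alone. Origin: centre of its underside.
- articulator: Aluminium dental articulator (a jaw-like stand with two white plaster discs), 105 x 90 x 130 mm, standing beyond the gap between mat and tray; leave alone. Origin: centre of its underside.

How it is judged:
At the end, for the whole second after the job is handed in: Spatula, brush and bite fork each lie at rest on the floor of their own compartment: origin within 9 mm of the seated position along and across and within 3 mm in height, flat within 4 degrees, aligned within 10 degrees, head in the wide end (x of spatula in the frame of spatula_place between -0.009 and 0.009 m and y of spatula in the frame of spatula_place between -0.009 and 0.009 m and z of spatula in the frame of spatula_place between 0.001 and 0.007 m and x of spatula_tip in the frame of spatula_place above 0.05 m and z of spatula_tip in the frame of spatula_place below 0.008 m and angle between each of spatula, brush, fork's own z axis and vertical below 0.07 rad and angle between the x axis of spatula and the x axis of spatula_place, either way round below 0.17 rad and linear speed of each of spatula, brush, fork below 0.02 m/s and x of brush in the frame of brush_place between -0.009 and 0.009 m and y of brush in the frame of brush_place between -0.009 and 0.009 m and z of brush in the frame of brush_place between 0.001 and 0.007 m and x of brush_tip in the frame of brush_place above 0.05 m and z of brush_tip in the frame of brush_place below 0.008 m and angle between the x axis of brush and the x axis of brush_place, either way round below 0.17 rad and x of fork in the frame of fork_place between -0.009 and 0.009 m and y of fork in the frame of fork_place between -0.009 and 0.009 m and z of fork in the frame of fork_place between 0.001 and 0.007 m and x of fork_tip in the frame of fork_place above 0.05 m and z of fork_tip in the frame of fork_place below 0.008 m and angle between the x axis of fork and the x axis of fork_place, either way round below 0.17 rad); the robot touches nothing.
It fails at once if a tool is let fall (moves faster than 0.6 m/s, a drop of about 2 cm, with no finger on it) ((linear speed of spatula above 0.6 m/s and contact force between spatula and the fingers below 0.01 N) or (linear speed of brush above 0.6 m/s and contact force between brush and the fingers below 0.01 N) or (linear speed of fork above 0.6 m/s and contact force between fork and the fingers below 0.01 N)).
It fails at once if the amber bottle is moved by more than 15 mm (distance of bottle from where it was at the start of the episode above 0.015 m).
It fails at once if the white jar is moved by more than 15 mm (distance of jar from where it was at the start of the episode above 0.015 m).
It fails at once if the plaster cast is moved by more than 15 mm (distance of cast from where it was at the start of the episode above 0.015 m).
It fails at once if the articulator is moved by more than 15 mm (distance of articulator from where it was at the start of the episode above 0.015 m).
It also fails if it takes over 72 s, if anything falls off the work surface, if the arm or the gripper's body presses on something with over 40 N, if the wrist force passes 120 N, or if a joint passes its speed limit or range.

## Working session

There is one attempt and no reset: what is moved stays moved. The work goes in short steps, Python scripts to look and compute and a tool call to move; the robot and the scene stay as the last step left them, time stands still between calls to the robot, and variables do not carry over. Pictures are saved under pics/ and viewed, at most 12 in all, crops included, and the job is handed in when it is done.

Besides the shell and the picture viewer there is one more tool, called after "Request:" as name(argument=value, ...) on one line, values as JSON. servo_tool: Moves the arm, as the interface text tells. Its arguments: {"type":"object","properties":{"series":{"type":"array","items":{"type":"array","items":{"type":"number"}}},"claw":{"type":"number"},"squeeze":{"type":"number"}},"required":["series"]}

```bash
mkdir -p pics; cat > h.py <<'E'
from station import *
import numpy as np, cv2
def shot(n,f):
    p,d=get_image(n); cv2.imwrite(f'pics/{f}.png',p[:,:,::-1]); np.save(f'pics/{f}.npy',d); return p,d
def world(n,u,v,d=None,z=None):
    c=camera_model(n);K=c["intrinsics"];E=c["extrinsics"];R=E[:3,:3];t=E[:3,3]
    r=np.linalg.inv(K)@np.array([u,v,1.]); o=-R.T@t; w=R.T@r
    s=d if z is None else (z-o[2])/w[2]
    return o+s*w
E
python3 - <<'E'
from h import *
shot('top','t0');shot('side','s0')
s=sense();print(s['t'],s['tcp_pos'],s['eef_rot'],s['finger_gap'])
for n in('top','side'):
    c=camera_model(n);E=c['extrinsics'];print(c['intrinsics'].round(1).tolist(),(-E[:3,:3].T@E[:3,3]).round(3),E[:3,:3].round(2).tolist())
E
```

```text
0.1 [ 0.24208511 -0.57598824  0.23079511] [ 9.80283866e-01  1.97593776e-01 -3.80294335e-05 -4.90826259e-04] 1.0045051791772504
[[620.4, 0.0, 324.8], [0.0, 620.4, 237.6], [0.0, 0.0, 1.0]] [0.435 0.026 1.317] [[0.01, -1.0, 0.02], [-0.99, -0.02, -0.11], [0.12, -0.02, -0.99]]
[[614.3, 0.0, 313.6], [0.0, 614.3, 242.7], [0.0, 0.0, 1.0]] [0.111 0.625 0.931] [[-0.77, -0.63, -0.01], [-0.48, 0.59, -0.65], [0.42, -0.5, -0.76]]
```

View pics/t0.png

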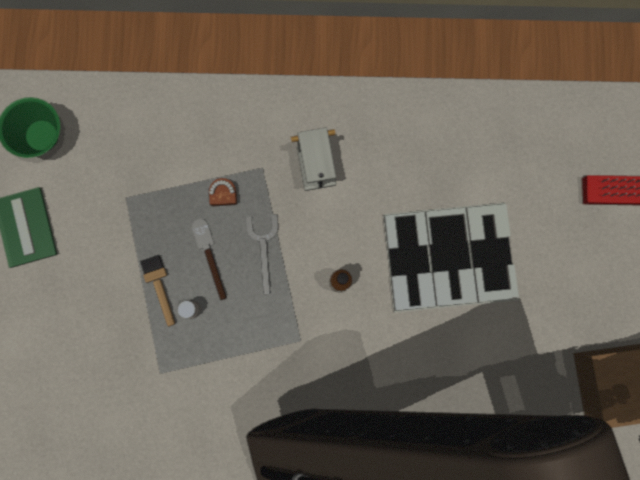

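```bash
python3 - <<'E'
import cv2
p=cv2.imread('pics/t0.png')
a=cv2.resize(p[195:315,378:528],(750,600),interpolation=cv2.INTER_CUBIC);cv2.imwrite('pics/ct.png',a)
b=cv2.resize(p[170:340,130:300],(595,595),interpolation=cv2.INTER_CUBIC);cv2.imwrite('pics/cm.png',b)
E
```

```text
(no output)
```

View pics/ct.png

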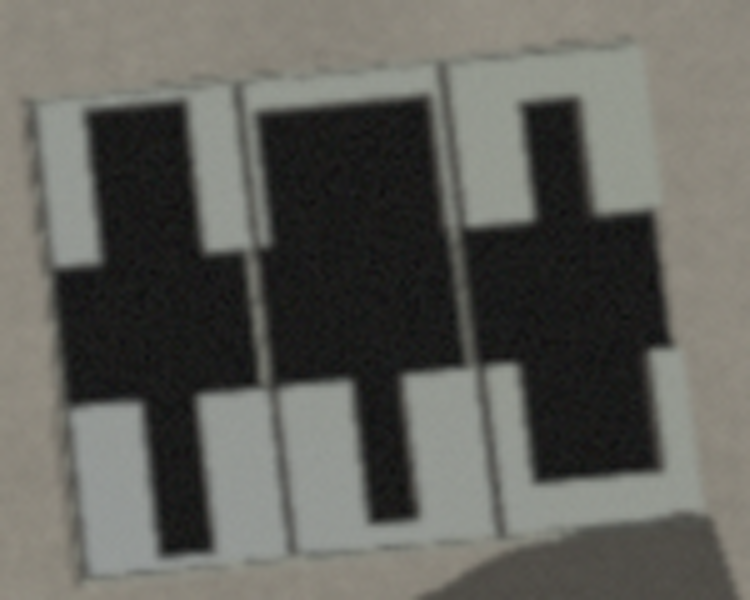

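View pics/cm.png

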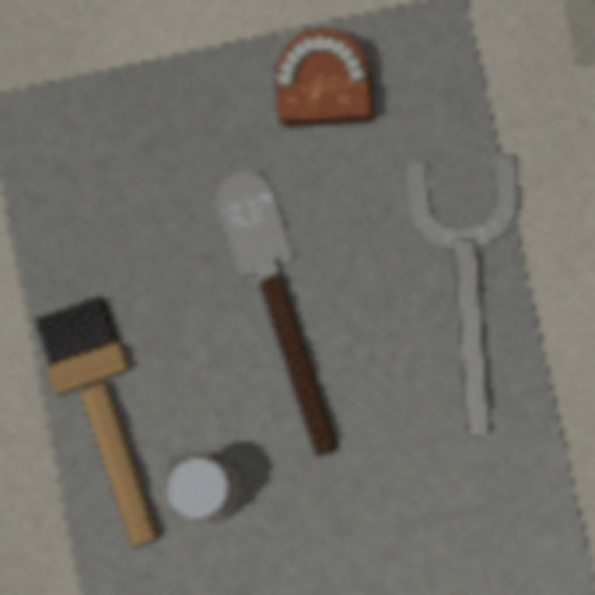

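```bash
python3 - <<'E'
from h import *
def T(a,z): return world('top',378-.4+a[0]/5,195-.4+a[1]/5,z=z)
def M(a,z): return world('top',130-.36+a[0]/3.5,170-.36+a[1]/3.5,z=z)
TL,TR,BL=T((38,102),.02),T((640,47),.02),T((88,577),.02)
print('TL TR BL',TL,TR,BL, np.linalg.norm(TL-TR),np.linalg.norm(TL-BL))
ctr=(TR+BL)/2; ax=TL-BL; yaw=np.arctan2(ax[1],ax[0]); yw=TL-TR; yaw2=np.arctan2(-yw[0],yw[1]); print('ctr',ctr,np.degrees([yaw,yaw2]))
y=(yaw+yaw2)/2; Y=np.array([-np.sin(y),np.cos(y),0])
for n,k in(('spat',1),('fork',0),('brush',-1)): print(n,(ctr+k*.088*Y).round(4))
for n,h,zh,t,zt,lh,lt in(('spat',(240,172),.007,(327,452),.017,.09,-.09),('brush',(70,315),.017,(144,545),.019,.075,-.075),('fork',(461.5,160),.009,(480,433),.015,.082,-.085)):
    H,B=M(h,zh),M(t,zt);d=(H-B)[:2];L=np.linalg.norm(d);o=(B+(H-B)*(-lt)/(lh-lt))
    print(n,'L',L.round(4),'origin',o.round(4),'yaw',np.degrees(np.arctan2(d[1],d[0])).round(1), 'head',H.round(3),'butt',B.round(3))
for n,p,z in(('jar',(198,488),.068),('cast',(325,80),.03),): print(n,M(p,z).round(3))
print('bottle',world('top',341,279,z=.17),'artic',world('top',317,158,z=.1))
from scipy.spatial.transform import Rotation as R
print(R.from_quat(sense()['eef_rot']).as_matrix().round(3))
E
```

```text
TL TR BL [ 0.63558156 -0.12150413  0.02      ] [ 0.66364167 -0.37823592  0.02      ] [ 0.43602425 -0.1430022   0.02      ] 0.2582606831803298 0.20071194983899193
ctr [ 0.54983296 -0.26061906  0.02      ] [6.14869206 6.2375189 ]
spat [ 0.5403 -0.1731  0.02  ]
fork [ 0.5498 -0.2606  0.02  ]
brush [ 0.5593 -0.3481  0.02  ]
spat L 0.1789 origin [0.5383 0.2454 0.012 ] yaw 19.5 head [0.623 0.275 0.007] butt [0.454 0.216 0.017]
brush L 0.1445 origin [0.4655 0.3462 0.018 ] yaw 20.4 head [0.533 0.371 0.017] butt [0.398 0.321 0.019]
fork L 0.1661 origin [0.5508 0.1332 0.0119] yaw 5.5 head [0.632 0.141 0.009] butt [0.467 0.125 0.015]
jar [0.432 0.281 0.068]
cast [0.676 0.222 0.03 ]
bottle [ 0.49136215 -0.02304889  0.17      ] artic [0.73641267 0.02490682 0.1       ]
[[ 0.922  0.387 -0.   ]
 [ 0.387 -0.922  0.001]
 [ 0.    -0.001 -1.   ]]
```

View pics/s0.png

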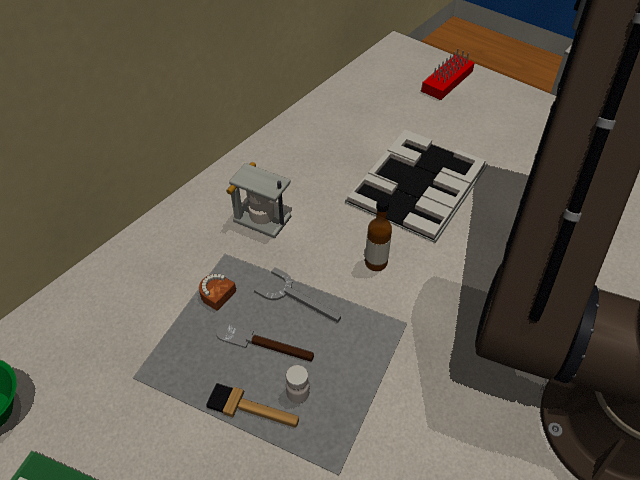

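Request:
servo_tool(series=[[0.024,0.055,0,-2],[0.024,0.055,0,-2],[0.024,0.055,0,-2],[0.024,0.055,0,-2],[0.024,0.055,0,-2],[0.024,0.055,0,-2],[0.024,0.055,0,-2],[0.024,0.055,0,-2],[0.024,0.055,0,-1.3],[0.024,0.055,0,0],[0.024,0.055,0,0],[0.024,0.055,0,0]], claw=0.6, squeeze=60)

```text
t: 1.6
tcp_pos: [0.5306, 0.0858, 0.2312]
eef_rot: [0.999, 0.048, -0.0, 0.0]
ft_force: [0.9, -0.4, -1.1]
finger_gap: 0.594
grasp_force: 0.0
```

Request:
servo_tool(series=[[0.02,0.047,0,0],[0,0,-0.05,0],[0,0,-0.05,0],[0,0,-0.05,0],[0,0,-0.03,0],[0,0,-0.025,0],[0,0,-0.01,0],[0,0,-0.005,0],[0,0,-0.003,0],[0,0,0,0]])

```text
t: 2.85
tcp_pos: [0.5504, 0.1308, 0.0088]
eef_rot: [0.999, 0.048, 0.0, 0.0]
ft_force: [-0.4, 0.3, 0.2]
finger_gap: 0.597
grasp_force: 0.0
```

Request:
servo_tool(series=[[0,0,-0.002,0],[0,0,0,0],[0,0,0,0],[0,0,0,0],[0,0,0,0],[0,0,0,0]], claw=0)

```text
t: 3.6
tcp_pos: [0.5503, 0.1308, 0.0067]
eef_rot: [0.999, 0.048, 0.0, 0.0]
ft_force: [-1.6, -0.0, 6.2]
finger_gap: 0.111
grasp_force: 59.3
```

Request:
servo_tool(series=[[0,0,0.01,0],[0,0,0.02,0],[0,0,0.04,0],[0,0,0.05,0],[0,0,0.05,0],[0,0,0.05,0],[0,0,0,0]])

```text
t: 4.47
tcp_pos: [0.5512, 0.131, 0.2304]
eef_rot: [0.999, 0.048, 0.004, -0.0]
ft_force: [-0.5, -0.1, -1.6]
finger_gap: 0.117
grasp_force: 58.7
```

```bash
python3 - <<'E'
from h import *
p,d=shot('side','s1');cv2.imwrite('pics/s1c.png',cv2.resize(p[120:400,180:480,::-1],(640,597)))
s=sense();print(s['tcp_pos'],s['finger_gap'],s['grasp_force'])
E
```

```text
[0.55029469 0.13081072 0.22800617] 0.11542452943569585 58.676912784576416
```

View pics/s1c.png

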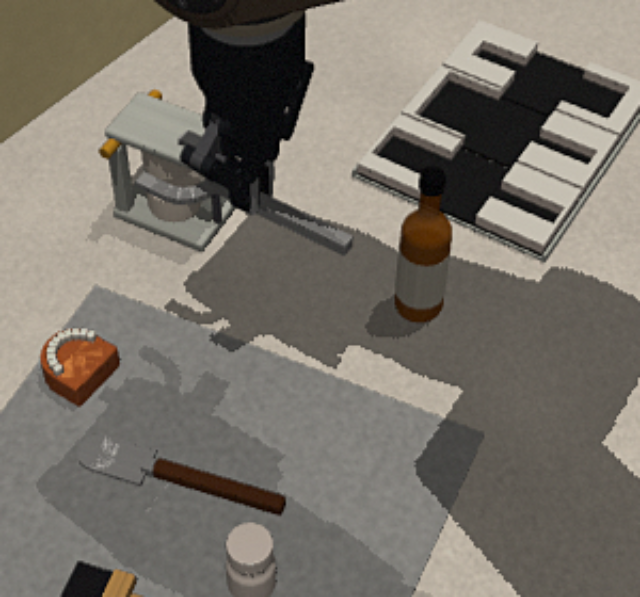

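```bash
python3 - <<'E'
from h import *
d=np.load('pics/s1.npy')
for a in((345,241),(325,231),(300,217),(280,206),(150,193),(165,193)):
    u,v=int(180+a[0]*300/640),int(120+a[1]*280/597)
    print(a,world('side',u,v,d=d[v,u]).round(4))
E
```

```text
(345, 241) [0.4711 0.1269 0.2373]
(325, 231) [0.489  0.126  0.2353]
(300, 217) [0.5122 0.1264 0.2356]
(280, 206) [0.5281 0.1289 0.2382]
(150, 193) [0.6184 0.1714 0.2268]
(165, 193) [0.6059 0.168  0.2323]
```

Request:
servo_tool(series=[[0,-0.025,0,0],[0,-0.05,0,0.7],[0,-0.06,0,0],[0,-0.06,0,0],[0,-0.06,0,0],[0,-0.06,0,0],[0,-0.05,0,0],[0,-0.026,0,0],[0,0,-0.05,0],[0,0,-0.06,0],[0,0,-0.05,0],[0,0,0,0]])

```text
t: 6.02
tcp_pos: [0.5484, -0.2585, 0.0627]
eef_rot: [0.999, 0.054, -0.003, -0.002]
ft_force: [0.5, 0.2, -0.8]
finger_gap: 0.113
grasp_force: 58.8
```

```bash
python3 - <<'E'
from h import *
p,d=shot('side','s2');cv2.imwrite('pics/s2c.png',cv2.resize(p[100:260,310:510,::-1],(750,600)))
s=sense();print(s['tcp_pos'],s['eef_rot'])
E
```

```text
[ 0.54969146 -0.25937434  0.06538853] [ 9.98525187e-01  5.42619637e-02 -1.44661965e-03 -9.98280571e-04]
```

View pics/s2c.png

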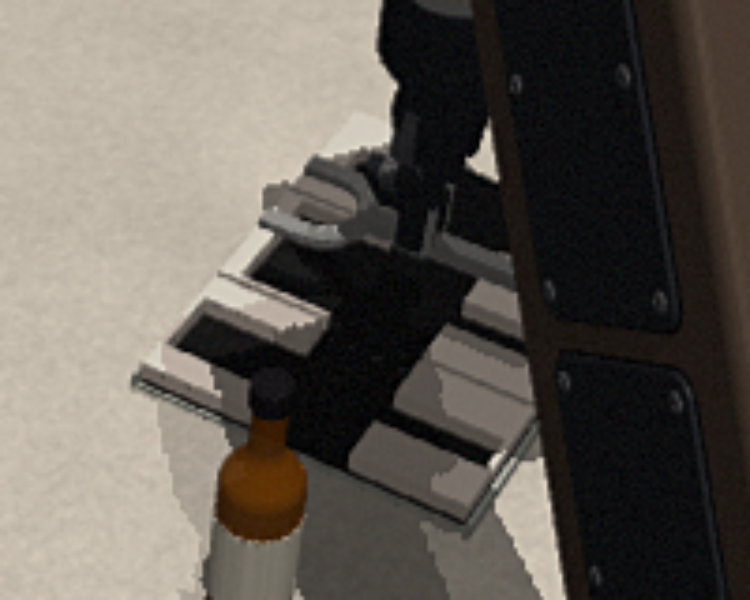

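Request:
servo_tool(series=[[0,-0.001,-0.02,0],[0,0,-0.015,0],[0,0,-0.008,0],[0,0,-0.005,0],[0,0,-0.003,0],[0,0,-0.002,0],[0,0,0,0],[0,0,0,0]])

```text
t: 7.08
tcp_pos: [0.5502, -0.2613, 0.0135]
eef_rot: [0.999, 0.054, 0.0, 0.0]
ft_force: [0.5, 0.2, -0.3]
finger_gap: 0.116
grasp_force: 58.9
```

Request:
servo_tool(series=[[0,0,-0.001,0],[0,0,-0.001,0],[0,0,0,0]])

```text
t: 7.45
tcp_pos: [0.5502, -0.2612, 0.0117]
eef_rot: [0.999, 0.054, 0.0, 0.0]
ft_force: [-1.8, -0.1, 4.6]
finger_gap: 0.116
grasp_force: 59.5
```

Contact (force up 5 N) at the expected height. Release, rise, and head for the spatula (0.538, 0.245, yaw 19.5).

Request:
servo_tool(series=[[0,0,0,0],[0,0,0,0],[0,0,0,0],[0,0,0,0],[0,0,0.03,0],[0,0,0.06,0],[0,0,0.06,0],[0,0,0.06,0],[0,0.06,0,3],[0,0.06,0,5],[0,0.06,0,5],[0,0.06,0,0]], claw=0.5)

```text
t: 8.95
tcp_pos: [0.5499, -0.0194, 0.2215]
eef_rot: [0.986, 0.167, 0.0, 0.0]
ft_force: [1.0, 1.1, -0.1]
finger_gap: 0.501
grasp_force: 0.0
```

Request:
servo_tool(series=[[0,0.06,0,0],[0,0.06,0,0],[0,0.06,0,0],[-0.012,0.056,0,0],[0,0.03,-0.04,0],[0,0,-0.05,0],[0,0,-0.05,0],[0,0,0,0]])

```text
t: 9.95
tcp_pos: [0.5365, 0.2444, 0.0786]
eef_rot: [0.986, 0.167, -0.003, 0.001]
ft_force: [0.1, 0.6, 0.4]
finger_gap: 0.503
grasp_force: 0.0
```

```bash
python3 - <<'E'
from h import *
p,d=shot('side','s3');a=cv2.resize(p[100:260,310:510,::-1],(400,320));b=cv2.resize(p[260:420,180:380,::-1],(400,320));cv2.imwrite('pics/s3c.png',np.hstack([a,b]))
from scipy.spatial.transform import Rotation as R
s=sense();m=R.from_quat(s['eef_rot']).as_matrix();print(s['tcp_pos'],np.degrees(np.arctan2(m[1,0],m[0,0])))
E
```

```text
[0.5378826  0.2446737  0.08101028] 19.187839294561268
```

View pics/s3c.png

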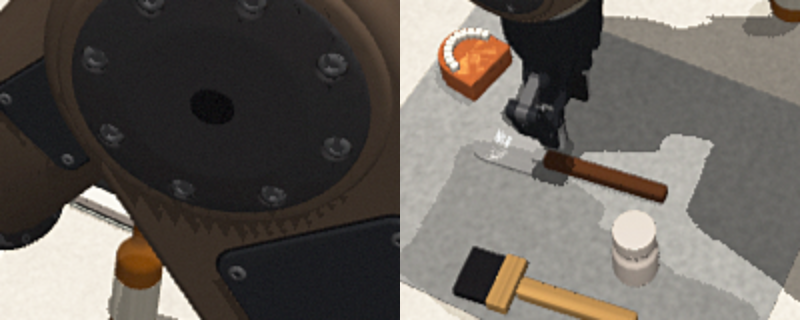

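Request:
servo_tool(series=[[0,0.001,-0.03,0.3],[0,0,-0.025,0],[0,0,-0.012,0],[0,0,-0.005,0],[0,0,-0.002,0],[0,0,0,0],[0,0,0,0]])

```text
t: 10.88
tcp_pos: [0.5384, 0.2459, 0.0079]
eef_rot: [0.986, 0.169, 0.0, -0.0]
ft_force: [0.1, -0.5, 0.5]
finger_gap: 0.499
grasp_force: 0.0
```

Request:
servo_tool(series=[[0,0,0,0],[0,0,0,0],[0,0,0,0],[0,0,0,0],[0,0,0,0]], claw=0)

```text
t: 11.5
tcp_pos: [0.5383, 0.2458, 0.0077]
eef_rot: [0.986, 0.169, 0.0, 0.0]
ft_force: [-0.3, -0.3, 5.2]
finger_gap: 0.14
grasp_force: 59.8
```

Request:
servo_tool(series=[[0,0,0.01,0],[0,0,0.03,0],[0,0,0.06,0],[0,0,0.06,0],[0,0,0.06,0],[0,-0.02,0,0],[0,-0.05,0,-3.2],[0,-0.06,0,-5],[0,-0.06,0,-5],[0,-0.06,0,0],[0,-0.06,0,0],[0,-0.06,0,0]])

```text
t: 13.0
tcp_pos: [0.5371, -0.1264, 0.2265]
eef_rot: [0.999, 0.055, -0.001, -0.0]
ft_force: [0.6, -0.0, -1.9]
finger_gap: 0.141
grasp_force: 59.1
```

Request:
servo_tool(series=[[0.002,-0.034,0,0],[0,-0.015,0,0],[0,0,-0.04,0],[0,0,-0.06,0],[0,0,-0.05,0],[0,0,-0.02,0],[0,0,0,0],[0,0,0,0]])

```text
t: 14.0
tcp_pos: [0.5405, -0.173, 0.0581]
eef_rot: [0.998, 0.055, 0.0, 0.0]
ft_force: [0.3, 0.6, 0.1]
finger_gap: 0.14
grasp_force: 59.0
```

```bash
python3 - <<'E'
from h import *
p,d=shot('side','s4');cv2.imwrite('pics/s4c.png',cv2.resize(p[100:260,310:510,::-1],(750,600)))
from scipy.spatial.transform import Rotation as R
s=sense();m=R.from_quat(s['eef_rot']).as_matrix();print(s['tcp_pos'],np.degrees(np.arctan2(m[1,0],m[0,0])))
E
```

```text
[ 0.54056223 -0.17313151  0.05842525] 6.313108889096142
```

View pics/s4c.png

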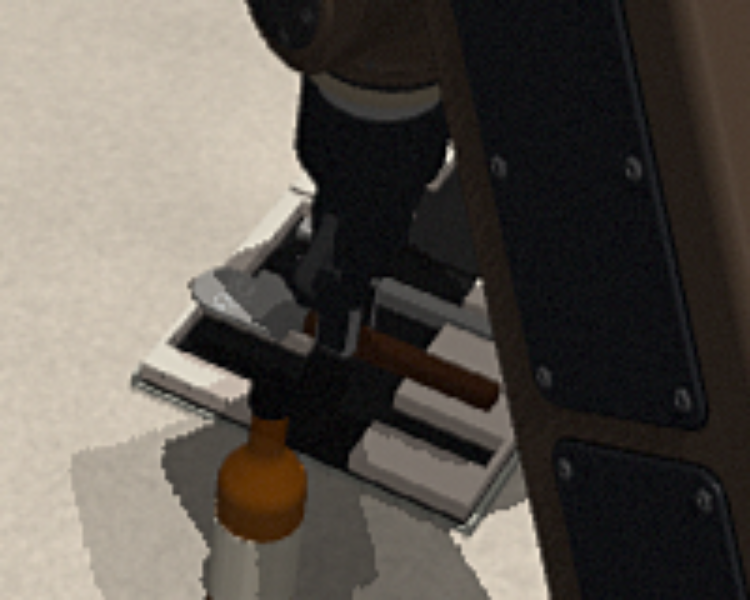

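Request:
servo_tool(series=[[0,0,-0.015,0],[0,0,-0.015,0],[0,0,-0.008,0],[0,0,-0.004,0],[0,0,-0.002,0],[0,0,-0.001,0],[0,0,-0.001,0],[0,0,0,0],[0,0,0,0]])

```text
t: 15.18
tcp_pos: [0.5402, -0.1732, 0.0127]
eef_rot: [0.998, 0.055, 0.0, 0.0]
ft_force: [-5.0, 2.0, 13.6]
finger_gap: 0.139
grasp_force: 60.8
```

Request:
servo_tool(series=[[0,0,0,0],[0,0,0,0],[0,0,0,0],[0,0,0,0],[0,0,0.03,0],[0,0,0.06,0],[0,0,0.06,0],[0,0,0.06,0],[-0.007,0.05,0,4.1],[-0.007,0.06,0,5],[-0.007,0.06,0,5],[-0.007,0.06,0,0]], claw=0.4)

```text
t: 16.68
tcp_pos: [0.5116, 0.0585, 0.2214]
eef_rot: [0.984, 0.177, 0.0, 0.0]
ft_force: [1.3, 0.1, -0.2]
finger_gap: 0.399
grasp_force: 0.0
```

Request:
servo_tool(series=[[-0.007,0.06,0,0],[-0.007,0.06,0,0],[-0.007,0.06,0,0],[-0.007,0.06,0,0],[-0.0075,0.04,0,0],[-0.004,0.012,0,0],[0,0,-0.03,0],[0,0,-0.05,0],[0,0,-0.05,0],[0,0,0,0]])

```text
t: 17.92
tcp_pos: [0.4715, 0.3472, 0.0887]
eef_rot: [0.984, 0.177, -0.003, 0.001]
ft_force: [0.7, -0.0, 0.6]
finger_gap: 0.399
grasp_force: 0.0
```

```bash
python3 - <<'E'
from h import *
p,d=shot('top','t5');a=cv2.resize(p[195:315,378:528,::-1],(400,320),interpolation=cv2.INTER_CUBIC)
p,d=shot('side','s5');b=cv2.resize(p[300:460,180:380,::-1],(400,320));cv2.imwrite('pics/s5c.png',np.hstack([a,b]))
from scipy.spatial.transform import Rotation as R
s=sense();m=R.from_quat(s['eef_rot']).as_matrix();print(s['tcp_pos'],np.degrees(np.arctan2(m[1,0],m[0,0])),s['qpos'])
E
```

```text
[0.47330057 0.34858991 0.09251074] 20.359436143796664 [ 5.22521560e-01  6.08933640e-01  1.78352102e+00 -1.91802599e-04
  7.48605031e-01  1.73811919e+00]
```

View pics/s5c.png

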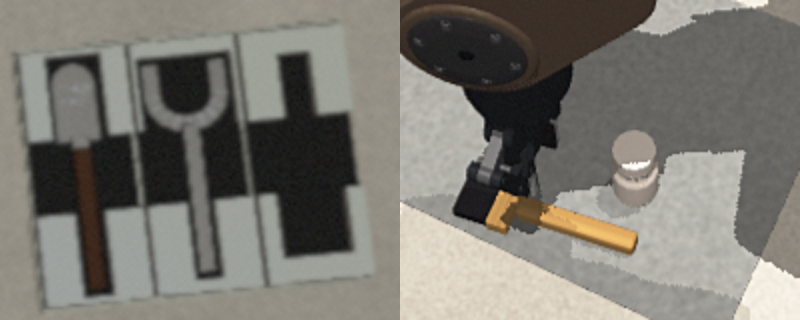

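Request:
servo_tool(series=[[0,0,-0.03,0],[0,0,-0.03,0],[0,0,-0.014,0],[0,0,-0.007,0],[0,0,-0.003,0],[0,0,0,0],[0,0,0,0]])

```text
t: 18.9
tcp_pos: [0.4729, 0.3489, 0.0079]
eef_rot: [0.984, 0.177, 0.0, -0.0]
ft_force: [-0.4, -0.1, -0.4]
finger_gap: 0.396
grasp_force: 0.0
```

Request:
servo_tool(series=[[0,0,0,0],[0,0,0,0],[0,0,0,0],[0,0,0,0],[0,0,0,0]], claw=0)

```text
t: 19.52
tcp_pos: [0.4728, 0.3489, 0.0079]
eef_rot: [0.984, 0.177, 0.0, -0.0]
ft_force: [-1.2, -0.0, 4.4]
finger_gap: 0.164
grasp_force: 59.2
```

Request:
servo_tool(series=[[0,0,0.01,0],[0,0,0.03,0],[0,0,0.06,0],[0,0,0.06,0],[0,0,0.06,0],[0.005,-0.02,0,5],[0.005,-0.04,0,9],[0.005,-0.04,0,9],[0.005,-0.04,0,9],[0.005,-0.04,0,9],[0.005,-0.04,0,9],[0.005,-0.04,0,9]])

```text
t: 21.02
tcp_pos: [0.5075, 0.0875, 0.2279]
eef_rot: [0.768, 0.641, 0.0, 0.0]
ft_force: [0.5, 0.3, -0.7]
finger_gap: 0.167
grasp_force: 58.6
```

Request:
servo_tool(series=[[0.005,-0.04,0,9],[0.005,-0.04,0,9],[0.005,-0.04,0,9],[0.005,-0.04,0,9],[0.005,-0.04,0,9],[0.005,-0.04,0,9],[0.005,-0.04,0,9],[0.005,-0.04,0,9],[0.005,-0.04,0,9],[0,-0.04,0,9],[0,-0.03,0,9],[0,0,0,0]])

```text
t: 22.52
tcp_pos: [0.5521, -0.3428, 0.2273]
eef_rot: [0.015, 1.0, 0.0, -0.0]
ft_force: [0.6, 0.8, -0.8]
finger_gap: 0.166
grasp_force: 58.7
```

```bash
python3 - <<'E'
from h import *
from scipy.spatial.transform import Rotation as R
s=sense();m=R.from_quat(s['eef_rot']).as_matrix();print(s['tcp_pos'],np.degrees(np.arctan2(m[1,0],m[0,0])),s['qpos'],s['grasp_force'],s['finger_gap'])
E
```

```text
[ 0.55211432 -0.34279718  0.22733398] 178.30464653786612 [-6.57210021e-01  5.30555076e-01  1.49799146e+00 -2.48585293e-07
  1.11320577e+00 -2.19841673e+00] 58.682191371917725 0.16599598140176364
```

Request:
servo_tool(series=[[0.002,-0.006,0,4],[0,0,0,3.9],[0,0,-0.04,0],[0,0,-0.06,0],[0,0,-0.05,0],[0,0,-0.02,0],[0,0,0,0],[0,0,0,0]])

```text
t: 23.52
tcp_pos: [0.5555, -0.3476, 0.0594]
eef_rot: [-0.055, 0.999, -0.001, 0.001]
ft_force: [-0.1, 0.0, 0.2]
finger_gap: 0.168
grasp_force: 58.7
```

```bash
python3 - <<'E'
from h import *
p,d=shot('side','s6');a=cv2.resize(p[100:260,310:510,::-1],(400,320))
p,d=shot('top','t6');b=cv2.resize(p[195:315,378:528,::-1],(400,320));cv2.imwrite('pics/s6c.png',np.hstack([a,b]))
from scipy.spatial.transform import Rotation as R
s=sense();m=R.from_quat(s['eef_rot']).as_matrix();print(s['tcp_pos'],np.degrees(np.arctan2(m[1,0],m[0,0])))
E
```

```text
[ 0.55535198 -0.34762955  0.05935559] -173.7192050260827
```

View pics/s6c.png

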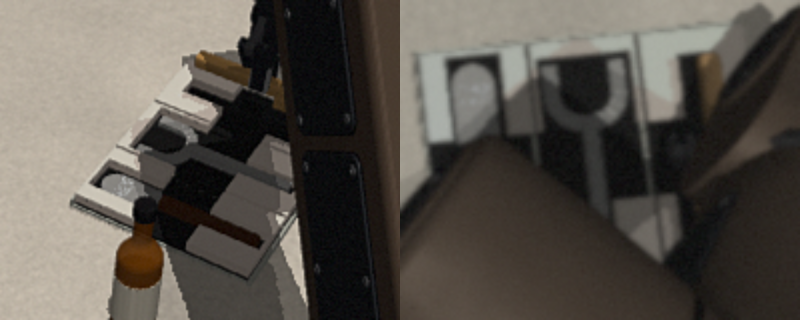

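Request:
servo_tool(series=[[-0.001,-0.001,-0.015,0],[0,0,-0.015,0],[0,0,-0.008,0],[0,0,-0.004,0],[0,0,-0.002,0],[0,0,-0.001,0],[0,0,-0.001,0],[0,0,0,0],[0,0,0,0]])

```text
t: 24.75
tcp_pos: [0.5537, -0.3482, 0.0129]
eef_rot: [-0.055, 0.998, -0.0, 0.0]
ft_force: [-4.0, 2.8, 10.9]
finger_gap: 0.164
grasp_force: 60.2
```

Seated on the floor; release, rise and move back toward the start so the cameras see the tray.

Request:
servo_tool(series=[[0,0,0,0],[0,0,0,0],[0,0,0,0],[0,0,0,0],[0,0,0.03,0],[0,0,0.06,0],[0,0,0.06,0],[0,0,0.06,0],[-0.04,-0.04,0,0],[-0.04,-0.04,0,0],[-0.04,-0.04,0,0],[-0.04,-0.04,0,0]], claw=0.4)

```text
t: 26.25
tcp_pos: [0.394, -0.5082, 0.2214]
eef_rot: [-0.052, 0.999, -0.001, -0.002]
ft_force: [0.6, -0.3, -0.1]
finger_gap: 0.4
grasp_force: 0.0
```

Request:
servo_tool(series=[[-0.04,-0.03,0,0],[-0.04,-0.03,0,0],[-0.03,-0.03,0,0],[0,0,0,0]])

```text
t: 26.75
tcp_pos: [0.3224, -0.5759, 0.2169]
eef_rot: [-0.011, 0.999, -0.019, -0.033]
ft_force: [0.7, 0.2, -0.1]
finger_gap: 0.398
grasp_force: 0.0
```

```bash
python3 - <<'E'
from h import *
p,d=shot('side','s7');a=cv2.resize(p[100:260,310:510,::-1],(400,320))
p,d=shot('top','t7');b=cv2.resize(p[195:315,378:528,::-1],(400,320),interpolation=cv2.INTER_CUBIC);cv2.imwrite('pics/s7c.png',np.hstack([a,b]))
E
```

```text
(no output)
```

View pics/s7c.png

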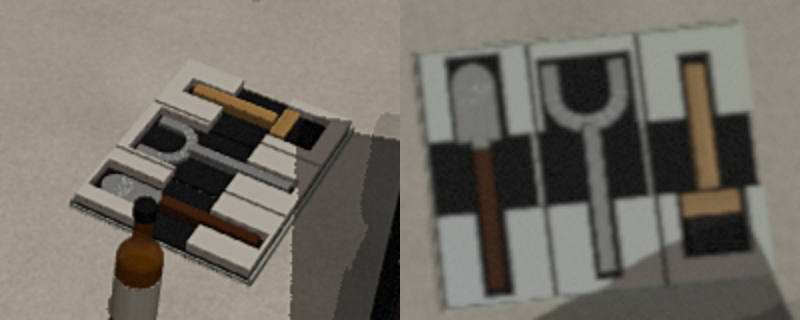

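```bash
python3 -c "
from station import *
print(sense()['qpos'],sense()['joint_vel']);print(finish_job())"
```

```text
[-1.12855913  0.55433547  1.48512879 -0.08466295  1.09712584 -2.68461152] [ 1.47910531e-02 -6.44720788e-03  6.13596272e-03 -9.77551514e-05
  2.82668573e-03  1.12345984e-04]
the job is handed in; nothing more can be done
None
```

I handed the job in at about 27 s. In the last pictures the spatula, brush and bite fork lie in their own compartments with heads in the wide ends; I never moved near the jar, cast or articulator and passed over the bottle with clearance, and no verdict came back.

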